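# Move the hot egg basket to the next rail with the lifting stick

## Task

The basket of boiled eggs is too hot to touch: take the wooden lifting stick out of its cradle, put it through the basket's red eye, lift the basket and carry it along the line of the rails, over the two end stops that face each other in the middle, and hang it on the other rail, between the end stop and the blue ladle. Then lay the stick back in its cradle. Touch the basket only with the stick, do not drop it, and leave everything else where it is.

Things in the scene. Friction and masses are not known exactly. Their poses are not given: they have to be found in the camera images.
- rack_mid (a point): Middle of the gap between the two rails of the fixed steel rack, on their axis, 215 mm above the table. y axis along the rails, z up, x level to the rack's back, away from the robot. Two level rails, 12 mm thick, on one line: y = 20 to 320 mm and -20 to -320 mm. Brackets 10 mm thick run back from them at rail height at |y| = 35 and 305 mm to posts 60 mm behind; in front there is nothing, below only trays 14 mm high.
- stop_left (a point): Top of the end stop at the inner end of the left (+y) rail: an upturned pin 9 mm thick with a red ball (12 mm), 34 mm above the rails' axis, at rack y = 23 mm. The same stop stands at the rail's outer end, y = 317 mm.
- stop_right (a point): Top of the like end stop at the inner end of the right (-y) rail, at rack y = -23 mm; another at the outer end, y = -317 mm.
- basket_hook (a point): Hook of the loose hot egg basket (about 150 g): this point is on the rail's axis while it hangs, axes then as the rack's. Inverted V, 20 mm wide in y, mouth 30 mm wide in x, centres itself on the rail. Short leg behind (+x) to 20 mm below this point; strap in front (x = -18 mm) down to 90 mm below, then back to the middle. Lifted 35 to 70 mm it passes along y over stops, brackets and rails.
- basket_eye (a point): Middle of the basket's red upright eye, 40 mm above basket_hook, at the same x, y. House-shaped opening facing x, 6 mm thick, 58 mm wide outside; inside 50 mm wide, floor 23 mm below this point, roof rising to a peak 26 mm above it, so it centres itself on a rod; a 16 mm rod bears it with the rod's axis 17 mm above this point. A rod put in level at this height has 12 mm free round its collars.
- basket_load (a point): Middle of the round wire basket with brown eggs, 56 mm in diameter and 55 mm high, 122 mm below basket_hook.
- stick_mid (a point): Middle of the loose round wooden lifting stick, 16 mm thick, 260 mm long, 90 g, level in its cradle; x axis along it to the tip, which has two green collars 25 mm in diameter, 5 mm wide. Between them a groove 14 mm wide, its middle 115 mm from this point, takes the eye's roof; the tip ends at 130 mm. It may be turned about its own axis.
- cradle_mid (a point): Fixed dark wooden cradle: this point is on the stick's axis when it lies home, midway between two V blocks, 55 mm above the table; x axis along the stick, to its tip. The V blocks are 16 mm thick, at x = +75 and -75 mm, open upward, 30 mm across, tops 63 mm above the table; between them only a base plate 8 mm high and 52 mm wide.
- ladle_hook (a point): Small ladle with blue bowl (44 mm wide) hanging on the rail that does not hold the basket, 80 g, loose. Its top hook is like the basket's; it hangs down about 135 mm. Origin of this point: on the rail's axis while it hangs. Bystander.
- skimmer_hook (a point): Steel skimmer with a round disc 44 mm wide, hanging near the outer end of the left (+y) rail, loose. Its top hook is like the basket's; it hangs down about 144 mm. Origin of this point: on the rail's axis while it hangs. Bystander.
- turner_hook (a point): Black turner 40 mm wide, hanging near the outer end of the right (-y) rail, loose. Its top hook is like the basket's; it hangs down about 150 mm. Origin of this point: on the rail's axis while it hangs. Bystander.
- timer: White conical egg timer, 38 mm wide, 80 mm high, standing on the table under the gap between the rails; origin under its centre. Bystander.
- mill: Dark wooden pepper mill, 52 mm wide, 155 mm high, standing behind the rack; origin under its centre. Bystander.
- spice: Amber spice jar, 48 mm wide, 100 mm high, behind the rack; origin under its centre. Bystander.
- mug: Blue mug, 76 mm wide, 85 mm high, on the left; origin under its centre. Bystander.
- tub: White open plastic tub, 120 x 90 x 55 mm, on the right; origin under its centre. Bystander.
Things that resemble listed ones, but are neither listed nor needed, are in the scene too. Leave any yellow look-alike of the part that bears ladle_hook alone.

How it is judged (in metres and radians):
On the way, in this order (a step that is already met when the one before it is completed fails the run):
1. the stick is lifted out of its cradle (z of stick_mid in the frame of cradle_mid above 0.05 m), for 0.1 s.
2. the basket hangs on the stick, lifted clear of its rail (contact force between stick and basket above 0.3 N and z of basket_hook in the frame of rack_mid above 0.02 m), for 0.1 s.
3. the basket is carried on the stick over the end stops in the middle, along the line of the rails (contact force between stick and basket above 0.3 N and z of basket_hook in the frame of rack_mid above 0.015 m and y of basket_hook in the frame of rack_mid between -0.03 and 0.03 m and x of basket_hook in the frame of rack_mid between -0.06 and 0.06 m), for 0.04 s.
At the end, for the whole second after the job is handed in: Basket hanging still and upright (0.2 rad) on the ladle's rail (hook within 12 mm of the rail's axis, between the middle end stop and the ladle), the ladle still hung; the stick at rest in its cradle's V blocks (middle within 30 mm, height 8 mm, direction 0.12 rad, either way round) (x of basket_hook in the frame of rack_mid between -0.012 and 0.012 m and z of basket_hook in the frame of rack_mid between -0.012 and 0.012 m and ((y of basket_hook in the frame of rack_mid between 0.035 and 0.305 m and y of ladle_hook in the frame of rack_mid between 0.035 and 0.305 m and y of basket_hook in the frame of ladle_hook below -0.03 m) or (y of basket_hook in the frame of rack_mid between -0.305 and -0.035 m and y of ladle_hook in the frame of rack_mid between -0.305 and -0.035 m and y of basket_hook in the frame of ladle_hook above 0.03 m)) and angle between basket_hook's own z axis and vertical below 0.2 rad and linear speed of each of basket, stick below 0.03 m/s and contact force between basket and rack above 0.3 N and x of ladle_hook in the frame of rack_mid between -0.012 and 0.012 m and z of ladle_hook in the frame of rack_mid between -0.012 and 0.012 m and distance between stick_mid and cradle_mid below 0.03 m and z of stick_mid in the frame of cradle_mid between -0.008 and 0.008 m and angle between the x axis of stick_mid and the x axis of cradle_mid, either way round below 0.12 rad); the robot touches nothing.
It fails at once if the robot touches the hot basket (contact force between any of the fingers, the arm and basket above 0.5 N).
It fails at once if the basket falls, is dropped or tips by more than 0.7 rad (height (world z) of basket_hook below 0.17 m or linear speed of basket above 0.8 m/s or angle between basket_hook's own z axis and vertical above 0.7 rad).
It fails at once if another hanging utensil is moved by more than 30 mm (distance of any of ladle_hook, skimmer_hook, turner_hook from where it was at the start of the episode above 0.03 m).
It fails at once if a standing bystander is moved by more than 30 mm or tipped (distance of any of timer, mill, spice, mug, tub from where it was at the start of the episode above 0.03 m or angle between any of timer, mill, spice, mug, tub's own z axis and vertical above 0.5 rad).
It also fails if it takes over 61 s, if anything falls off the work surface, if the arm or the gripper's body presses on something with over 40 N, if the wrist force passes 120 N, or if a joint passes its speed limit or range.

## Robot

A 6-joint arm with a two-finger parallel gripper is mounted at the origin on the work surface. World frame = base frame: x ahead of the robot, y to its left, z up, the work surface at z = 0. Lengths are in m, angles in degrees, forces in N, time in s.
With the tool pointing down it reaches from about 0.375 to 0.925 m from the base axis. Payload 5.7 kg.
Tool frame: the origin (TCP) lies midway between the tips of the shut fingers; the grasp point (between the pads) lies 19 mm behind it; z points along the fingers, y is the line along which they close (so a half turn about z gives the same grasp; the last joint's range is limited). The gripper opens to 85 mm and grips with 20 to 120 N. Pads are 22 mm wide; open, the fingers measure 114 mm over their backs; the gripper's body (76 mm by 85 mm) begins 54 mm behind the grasp point. The pads swing forward as they close: fully open they stand 13 mm farther back than shut.
Start: joints at [-82.053, 20.558, 86.54, -0, 72.909, -6.595], TCP at [0.151, -0.581, 0.231] pointing down, gripper open.
Joint ranges: [-170.27, 170.27], [-57.76, 135], [12.27, 136.19], [-55.21, 235.2], [11.17, 155.16], [-170.74, 170.74]. Speed limits (degrees/s): [136.94, 136.94, 180, 180, 180, 180].

## Interface

Orientations are given as a 3x3 rotation matrix whose columns are the frame's x, y, z axes.
In Python, from plant import r gives the robot as it stands.
- The arm moves only by the tool carry_out, never from a script. Its argument "increments" is a list of rows, each an object of numbers: "tx", "ty", "tz": the shift along the tool's x, y, z in m; "rx", "ry", "rz": the turn, a rotation vector about the tool's x, y, z in rad; "gripper": the opening, from 0 (shut) to 1 (fully open). In form: [{"tx": .., "ty": .., "tz": .., "rx": .., "ry": .., "rz": .., "gripper": ..}, ...]. A call has 1 to 10 rows; each row shifts and turns the commanded pose from where the row before left it, along the tool's axes as they then stand; what a row does not reach is not made up. A row lasts 1/12 s, in which the tool goes at most 41.7 mm and 7.16 degrees, less where a joint would pass 70% of its speed; a pose out of reach is approached as far as the arm can. A call is refused whole if a number of a shift passes 0.0417 or a number of a turn 0.125, either way. A call with a gripper value outside its range is refused whole. The fingers move at their own pace and stop on an object; "squeeze" is the grip in N (left out, the last holds). Time passes only in rows, so rows that do not move let the fingers close. It gives the time, the measured TCP pose, the force and the opening at its end, in the units of the state.
- r.read_state(): the state, without advancing time (a new reading comes with each control period).
- r.capture(name): name is "side" or "top" or "wrist"; returns (picture, depth): 400x640x3 uint8, blue, green, red; 400x640 float32, m along the optical axis (not along the pixel's ray), 0 where there is no reading.
- r.camera_model(name): a dict with "fx", "fy", "cx", "cy" (pixels), "origin" and "rotation" of the camera in the world. Camera axes: x right, y down, z forward; pixel columns grow to the right and rows downward; lengths in m; the calibration is good to about 2 mm. A picture is of the moment at which its call begins: read the wrist's pose just before it. camera_model takes no time and is no camera call; for the wrist camera it gives the pose at the moment of the call.
- r.finish_job(): hands the job in, once; it reports no verdict.
Trained networks look in the newest picture that a camera, given by its name, has taken for a name from the list of things; names that differ only in an ending like _2 or _b are one class to them, and where a whole thing is asked for, a point or a joint stands for the part that bears it (a point fixed in the world has none). Each returns a list of dicts, best first, with "conf" (0 to 1); they miss things now and then, are a little off and sometimes report something else, mostly with a low value. They report only what shows in the picture. A call takes as long as a camera call. They do not tell look-alikes from the thing itself.
- r.trace(camera, name): "pixels" (400x640 bool, what is visible of it) and "pixel" ([column, row] in pixels, amid what is visible of it).
- r.spot_point(camera, name): "pixel" ([column, row] in pixels: a listed point, or the origin of a listed thing).
The state is a dict: "clock": time; "q": joint angles; "dq": joint speeds; "joint_torque": joint torques, N m; "eef_pos": TCP position; "ee_rot": TCP orientation; "force": force on the tool from outside, world axes, zero at the start; "moment": the same for the moment, N m; "finger_gap": finger opening in m.
Only numpy, scipy, OpenCV 4.12 (cv2) and the standard library are available. Lean on these libraries where they do the work, as an engineer would, in place of code of your own. Each camera call takes 0.05 s, during which the arm holds its last target. There are 200 camera calls.

## Working session

There is one attempt and no reset: what is moved stays moved. The work goes in short steps, Python scripts to look and compute and a tool call to move; the robot and the scene stay as the last step left them, time stands still between calls to the robot, and variables do not carry over. Pictures are saved under pics/ and viewed, on a budget of 10 in all, crops included, one or two more only if the job needs it, and the job is handed in when it is done.

Besides the shell and the picture viewer there is one more tool, called after "Emit:" as name(argument=value, ...) on one line, values as JSON. carry_out: Moves the arm, as the interface text tells. Its arguments: {"type":"object","properties":{"increments":{"type":"array"},"squeeze":{"type":"number"}},"required":["increments"]}

```bash
mkdir -p pics; cat > h.py <<'E'
import numpy as np, cv2
from plant import r
def w(cam,px,d):
    m=r.camera_model(cam); p=np.array([(px[0]-m['cx'])/m['fx']*d,(px[1]-m['cy'])/m['fy']*d,d])
    return np.array(m['origin'])+np.array(m['rotation'])@p
def ray_z(cam,px,z):
    m=r.camera_model(cam); d=np.array(m['rotation'])@np.array([(px[0]-m['cx'])/m['fx'],(px[1]-m['cy'])/m['fy'],1])
    o=np.array(m['origin']); return o+d*(z-o[2])/d[2]
def pix(cam,P):
    m=r.camera_model(cam); c=np.array(m['rotation']).T@(np.array(P)-np.array(m['origin']))
    return np.array([c[0]/c[2]*m['fx']+m['cx'],c[1]/c[2]*m['fy']+m['cy']])
E
python3 - <<'E'
from h import *
np.set_printoptions(precision=4,suppress=True)
s=r.read_state(); print(s['clock'],s['eef_pos'],s['ee_rot'],s['finger_gap'],s['force'])
for c in('side','top'):
    m=r.camera_model(c); print(c,m)
    im,d=r.capture(c); cv2.imwrite(f'pics/{c}0.png',im); np.save(f'{c}0.npy',d)
    for n in ['stop_left','stop_right','rack_mid','basket_hook','basket_eye','basket_load','stick_mid','cradle_mid','ladle_hook','skimmer_hook','turner_hook','timer']:
        for q in r.spot_point(c,n)[:3]:
            x,y=np.round(q['pixel']).astype(int); dd=d[min(max(y,0),399),min(max(x,0),639)]
            print(c,n,round(q['conf'],2),np.round(q['pixel'],1),w(c,q['pixel'],dd) if dd>0 else None)
E
```

```text
0.0 [ 0.1506 -0.5801  0.2304] [[ 0.968   0.2511 -0.0002]
 [ 0.2511 -0.968   0.0018]
 [ 0.0002 -0.0018 -1.    ]] 0.08558474631858153 [-0.0374  0.2976  0.8128]
side {'fx': 483.2207387702136, 'fy': 483.2207387702136, 'cx': 323.25038452330426, 'cy': 199.92533784366938, 'origin': array([0.2736, 1.0942, 0.9233]), 'rotation': array([[-0.9682, -0.1541,  0.1969],
       [-0.2495,  0.5412, -0.8031],
       [ 0.0172, -0.8267, -0.5624]])}
side stop_left 0.82 [289.3 167.7] [ 0.656  -0.0471  0.217 ]
side stop_left 0.72 [317.9 133.9] [ 0.6315 -0.2736  0.2198]
side stop_right 0.95 [295.5 162.6] [ 0.6338 -0.037   0.243 ]
side stop_right 0.55 [317.1 343.8] [0.452  0.3967 0.0401]
side stop_right 0.38 [270.3 205.1] [0.6357 0.1691 0.2347]
side rack_mid 0.69 [293.8 176.7] [ 0.7368 -0.337   0.0023]
side basket_hook 0.82 [271.1 214.2] [0.63   0.1817 0.2166]
side basket_hook 0.22 [359.7 233. ] [0.4312 0.0036 0.0649]
side basket_eye 0.69 [265.5 199.4] [0.6364 0.1968 0.2697]
side basket_load 0.68 [234.  262.5] [0.6903 0.2898 0.1356]
side basket_load 0.64 [271.5 246. ] [0.6318 0.1865 0.1179]
side stick_mid 0.79
[... 1006 characters left out ...]
 0.0717]
top basket_eye 0.55 [251.1 164.9] [0.6363 0.1737 0.2847]
top basket_eye 0.2 [254.8 171.7] [0.629  0.1735 0.2217]
top basket_load 0.89 [260.8 174.6] [0.6351 0.1704 0.1239]
top stick_mid 0.75 [325.5 248.9] [0.4312 0.0011 0.0622]
top cradle_mid 0.6 [326.  247.4] [ 0.4353 -0.0004  0.0618]
top ladle_hook 0.9 [380.9 278.4] [ 0.3433 -0.1545  0.0213]
top ladle_hook 0.68 [395.5 166.4] [ 0.6324 -0.1772  0.2295]
top ladle_hook 0.15 [271.2 137.1] [0.7437 0.144  0.0927]
top skimmer_hook 0.71 [219.2 171.3] [0.6311 0.2607 0.2295]
top turner_hook 0.46 [437.9 163.1] [ 0.6399 -0.2857  0.2179]
top timer 0.41 [328.3 181.7] [ 0.6177 -0.0115  0.0722]
top timer 0.16 [323.9 163.8] [ 0.6805 -0.0009 -0.0029]
```

View pics/side0.png

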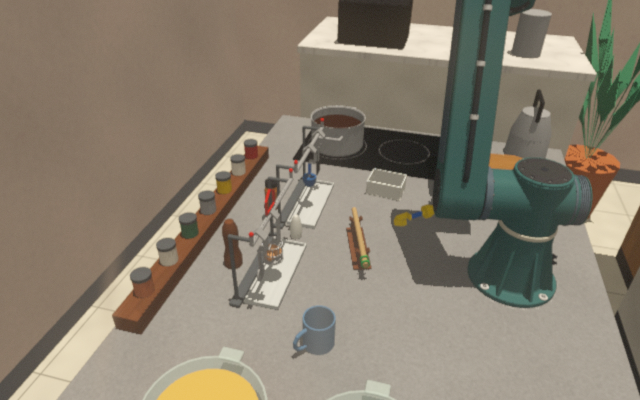

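View pics/top0.png

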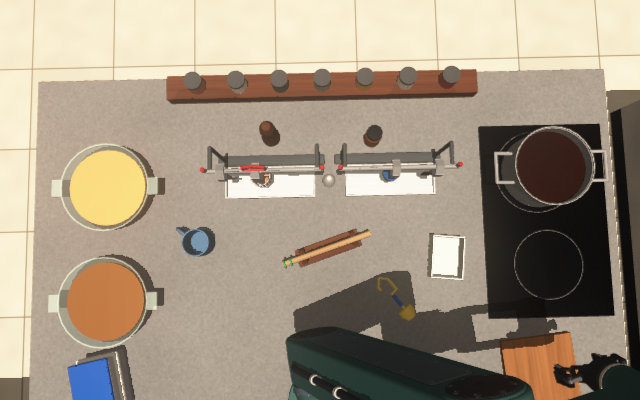

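The side view shows the left rail with the basket (265,205), and the right rail with the blue ladle (310,180). The stick in its cradle runs (355,215) to (365,262), green tip toward +y. The top view has the stick from (370,232) to tip (286,263), the basket at (258,170), the blue ladle at (390,172) and the timer at (329,181). The yellow ladle look-alike lies at (395,297). Next I'll measure these precisely.

```bash
python3 - <<'E'
from h import *
np.set_printoptions(precision=4,suppress=True)
im=cv2.imread('pics/top0.png').astype(int); d=np.load('top0.npy')
b,g,rr=im[...,0],im[...,1],im[...,2]
red=((rr>140)&(g<70)&(b<70)).astype(np.uint8); red[:150]=0; red[190:]=0
n,l,s,c=cv2.connectedComponentsWithStats(red)
for i in range(1,n):
    if s[i,4]>3: print('red',s[i],c[i],ray_z('top',c[i],.249))
gr=((g>rr+25)&(g>b+25)).astype(np.uint8); gr[:220]=0; gr[290:]=0; gr[:,:270]=0;gr[:,320:]=0
ys,xs=np.nonzero(gr); print('green',xs.mean(),ys.mean(),xs.min(),xs.max(),ray_z('top',(xs.mean(),ys.mean()),.06))
r.capture('top')
for cam in('top',):
  for t in r.trace(cam,'stick_mid')[:2]:
    m=t['pixels']; ys,xs=np.nonzero(m); print('stick',t['conf'],m.sum(),t['pixel'])
    P=np.array([ray_z(cam,(x,y),.060) for x,y in zip(xs,ys)])[:,:2]
    mu=P.mean(0); u,sv,vt=np.linalg.svd(P-mu); pr=(P-mu)@vt[0]
    e1,e2=mu+vt[0]*pr.min(),mu+vt[0]*pr.max(); print(mu,vt[0],pr.min(),pr.max(),'ends',e1,e2,'mid',(e1+e2)/2,np.degrees(np.arctan2(vt[0][1],vt[0][0])))
  for nm in('ladle_hook','basket_eye'):
   for t in r.trace(cam,nm)[:3]:
    m=t['pixels']; ys,xs=np.nonzero(m); print(nm,t['conf'],m.sum(),t['pixel'],xs.min(),xs.max(),ys.min(),ys.max())
E
```

```text
red [458 162   4   4  11] [459.6364 163.4545] [ 0.6328 -0.3315  0.249 ]
red [254 167  11   2  12] [258.75   167.6667] [0.6347 0.1601 0.249 ]
red [202 168   2   4   4] [202.75 169.5 ] [0.6336 0.2968 0.249 ]
red [242 168   6   2   8] [244.5 168.5] [0.6335 0.1949 0.249 ]
green 287.4375 262.59375 283 292 [0.396  0.1076 0.06  ]
stick 0.59 610 [325.6, 248.9]
[0.4319 0.0012] [-0.3167  0.9485] -0.13269866388771637 0.12863435879305007 ends [ 0.4739 -0.1246] [0.3911 0.1232] mid [ 0.4325 -0.0007] 108.46620299639825
stick 0.4 803 [197.2, 240.0]
[0.4594 0.3591] [-0.2947 -0.9556] -0.0642537730724566 0.04967492457165082 ends [0.4784 0.4205] [0.4448 0.3117] mid [0.4616 0.3661] -107.13724849707489
ladle_hook 0.86 413 [397.1, 298.5] 377 414 277 320
ladle_hook 0.52 266 [392.1, 173.4] 382 400 160 181
basket_eye 0.67 479 [257.2, 171.9] 240 271 163 188
```

Candidates:
- **Stick:** the wooden rod with the green collar at top (287,263), middle (326,249). The detection at (197,240) is the mug, so it's rejected.
- **Basket:** the red eye at (257,168) on the left rail.
- **Ladle:** the blue one at (392,172) hangs on the right rail. The yellow one at (397,298) lies on the table and stays untouched.

Now I'll move above the stick and check it in a close view.

Emit:
carry_out(increments=[{"tx": 0.034, "ty": -0.02, "gripper": 1}, {"tx": 0.034, "ty": -0.02}, {"tx": 0.034, "ty": -0.02}, {"tx": 0.034, "ty": -0.02}, {"tx": 0.034, "ty": -0.02}, {"tx": 0.034, "ty": -0.02}, {"tx": 0.034, "ty": -0.02}, {"tx": 0.034, "ty": -0.02}, {"tx": 0.034, "ty": -0.02}, {"tx": 0.034, "ty": -0.02}])

```text
invalid input at $.increments[0]: expected keys tx, ty, tz, rx, ry, rz, gripper
```

Emit:
carry_out(increments=[{"tx": 0.0095, "ty": -0.0385}, {"tx": 0.0095, "ty": -0.0385}, {"tx": 0.0095, "ty": -0.0385}, {"tx": 0.0095, "ty": -0.0385}, {"tx": 0.0095, "ty": -0.0385}, {"tx": 0.0095, "ty": -0.0385}, {"tx": 0.0095, "ty": -0.0385}, {"tx": 0.0095, "ty": -0.0385}, {"rz": -0.12}, {"rz": -0.12}])

```text
invalid input at $.increments[0]: expected keys tx, ty, tz, rx, ry, rz, gripper
```

Emit:
carry_out(increments=[{"rz": -0.12}, {"rz": -0.12}, {"rz": -0.12}, {"rz": -0.12}, {"rz": -0.12}, {"rz": -0.12}, {"rz": -0.12}, {"rz": -0.12}, {"rz": -0.12}, {"rz": -0.12}])

```text
invalid input at $.increments[0]: expected keys tx, ty, tz, rx, ry, rz, gripper
```

Emit:
carry_out(increments=[{"rz": -0.1}, {"rz": -0.1}, {}, {}])

```text
invalid input at $.increments[0]: expected keys tx, ty, tz, rx, ry, rz, gripper
```

```bash
cat >> h.py <<'E'
np.set_printoptions(precision=4,suppress=True)
def st():
    s=r.read_state(); R=np.array(s['ee_rot']); p=np.array(s['eef_pos']); print('t',round(s['clock'],2),'tcp',p,'yaw x',np.degrees(np.arctan2(R[1,0],R[0,0])),'z',R[:,2],'xz',R[2,0],'gap',s['finger_gap'],'F',np.array(s['force']),'q',np.array(s['q']).round(0)); return p,R
def tool(dw):
    return np.array(r.read_state()['ee_rot']).T@np.array(dw)
E
python3 - <<'E'
from h import *
p,R=st()
m=r.camera_model('wrist'); print(m['origin'],m['rotation'],m['fx'])
im,d=r.capture('wrist'); cv2.imwrite('pics/w1.png',im); np.save('w1.npy',d)
for n in('stick_mid','cradle_mid'):
    for q in r.spot_point('wrist',n)[:2]: print(n,q['conf'],q['pixel'],ray_z('wrist',q['pixel'],.06))
for t in r.trace('wrist','stick_mid')[:1]:
    M=t['pixels'];ys,xs=np.nonzero(M)
    P=np.array([ray_z('wrist',(x,y),.058) for x,y in zip(xs[::7],ys[::7])])[:,:2]
    mu=P.mean(0);vt=np.linalg.svd(P-mu,full_matrices=False)[2];pr=(P-mu)@vt[0]
    print('stick',t['conf'],xs.min(),xs.max(),ys.min(),ys.max(),mu,np.degrees(np.arctan2(vt[0][1],vt[0][0])),mu+vt[0]*pr.min(),mu+vt[0]*pr.max())
E
```

```text
t 1.5 tcp [ 0.1506 -0.5807  0.2312] yaw x 14.544274233156015 z [-0.      0.0002 -1.    ] xz -5.457051916113276e-06 gap 0.08548556016326196 F [-0.4912  0.3763  0.3321] q [-82.  21.  87.  -0.  73.  -7.]
[ 0.2297 -0.5591  0.3752] [[ 0.2513 -0.9179 -0.307 ]
 [-0.9679 -0.2384 -0.0794]
 [-0.0003  0.3171 -0.9484]] 320.6417958592672
```

View pics/w1.png

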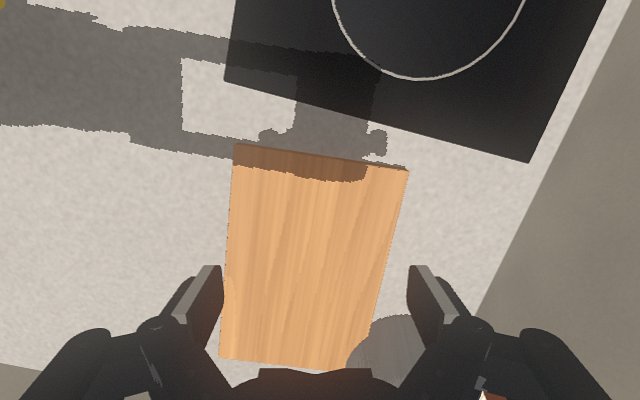

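The moves were refused because every row needs all its keys. This picture (3rd) only shows the start view: a cutting board between the fingers. I'll resend with full rows.

Emit:
carry_out(increments=[{"tx": 0.034, "ty": -0.02, "tz": 0, "rx": 0, "ry": 0, "rz": 0, "gripper": 1}, {"tx": 0.034, "ty": -0.02, "tz": 0, "rx": 0, "ry": 0, "rz": 0, "gripper": 1}, {"tx": 0.034, "ty": -0.02, "tz": 0, "rx": 0, "ry": 0, "rz": 0, "gripper": 1}, {"tx": 0.034, "ty": -0.02, "tz": 0, "rx": 0, "ry": 0, "rz": 0, "gripper": 1}, {"tx": 0.034, "ty": -0.02, "tz": 0, "rx": 0, "ry": 0, "rz": 0, "gripper": 1}, {"tx": 0.034, "ty": -0.02, "tz": 0, "rx": 0, "ry": 0, "rz": 0, "gripper": 1}, {"tx": 0.034, "ty": -0.02, "tz": 0, "rx": 0, "ry": 0, "rz": 0, "gripper": 1}, {"tx": 0.034, "ty": -0.02, "tz": 0, "rx": 0, "ry": 0, "rz": 0, "gripper": 1}, {"tx": 0.034, "ty": -0.02, "tz": 0, "rx": 0, "ry": 0, "rz": 0, "gripper": 1}, {"tx": 0.034, "ty": -0.02, "tz": 0, "rx": 0, "ry": 0, "rz": 0, "gripper": 1}])

```text
clock: 2.53
eef_pos: [0.4307, -0.3003, 0.2316]
ee_rot: [[0.968, 0.251, 0.0], [0.251, -0.968, -0.0], [0.0, 0.0, -1.0]]
force: [1.0, -0.7, -1.1]
finger_gap: 0.0854
```

Emit:
carry_out(increments=[{"tx": 0.0095, "ty": -0.0385, "tz": 0, "rx": 0, "ry": 0, "rz": 0, "gripper": 1}, {"tx": 0.0095, "ty": -0.0385, "tz": 0, "rx": 0, "ry": 0, "rz": 0, "gripper": 1}, {"tx": 0.0095, "ty": -0.0385, "tz": 0, "rx": 0, "ry": 0, "rz": 0, "gripper": 1}, {"tx": 0.0095, "ty": -0.0385, "tz": 0, "rx": 0, "ry": 0, "rz": 0, "gripper": 1}, {"tx": 0.0095, "ty": -0.0385, "tz": 0, "rx": 0, "ry": 0, "rz": 0, "gripper": 1}, {"tx": 0.0095, "ty": -0.0385, "tz": 0, "rx": 0, "ry": 0, "rz": 0, "gripper": 1}, {"tx": 0.0095, "ty": -0.0385, "tz": 0, "rx": 0, "ry": 0, "rz": 0, "gripper": 1}, {"tx": 0.0095, "ty": -0.0385, "tz": 0, "rx": 0, "ry": 0, "rz": 0, "gripper": 1}, {"tx": 0, "ty": 0, "tz": 0, "rx": 0, "ry": 0, "rz": -0.12, "gripper": 1}, {"tx": 0, "ty": 0, "tz": 0, "rx": 0, "ry": 0, "rz": -0.12, "gripper": 1}])

```text
clock: 3.37
eef_pos: [0.4254, 0.018, 0.2315]
ee_rot: [[0.876, 0.483, 0.0], [0.483, -0.876, 0.0], [0.0, -0.0, -1.0]]
force: [0.8, 0.3, 0.2]
finger_gap: 0.0854
```

Emit:
carry_out(increments=[{"tx": 0, "ty": 0, "tz": 0, "rx": 0, "ry": 0, "rz": -0.12, "gripper": 1}, {"tx": 0, "ty": 0, "tz": 0, "rx": 0, "ry": 0, "rz": -0.12, "gripper": 1}, {"tx": 0, "ty": 0, "tz": 0, "rx": 0, "ry": 0, "rz": -0.12, "gripper": 1}, {"tx": 0, "ty": 0, "tz": 0, "rx": 0, "ry": 0, "rz": -0.12, "gripper": 1}, {"tx": 0, "ty": 0, "tz": 0, "rx": 0, "ry": 0, "rz": -0.12, "gripper": 1}, {"tx": 0, "ty": 0, "tz": 0, "rx": 0, "ry": 0, "rz": -0.12, "gripper": 1}, {"tx": 0, "ty": 0, "tz": 0, "rx": 0, "ry": 0, "rz": -0.12, "gripper": 1}, {"tx": 0, "ty": 0, "tz": 0, "rx": 0, "ry": 0, "rz": -0.12, "gripper": 1}, {"tx": 0, "ty": 0, "tz": 0, "rx": 0, "ry": 0, "rz": -0.12, "gripper": 1}, {"tx": 0, "ty": 0, "tz": 0, "rx": 0, "ry": 0, "rz": -0.12, "gripper": 1}])

```text
clock: 4.2
eef_pos: [0.4258, 0.0154, 0.2315]
ee_rot: [[-0.129, 0.992, 0.0], [0.992, 0.129, 0.0], [0.0, 0.0, -1.0]]
force: [-0.2, -0.4, -0.1]
finger_gap: 0.0856
```

Emit:
carry_out(increments=[{"tx": 0, "ty": 0, "tz": 0, "rx": 0, "ry": 0, "rz": -0.1, "gripper": 1}, {"tx": 0, "ty": 0, "tz": 0, "rx": 0, "ry": 0, "rz": -0.1, "gripper": 1}, {"tx": 0, "ty": 0, "tz": 0, "rx": 0, "ry": 0, "rz": 0, "gripper": 1}])

```text
clock: 4.45
eef_pos: [0.4258, 0.0154, 0.2314]
ee_rot: [[-0.321, 0.947, 0.0], [0.947, 0.321, 0.0], [-0.0, 0.0, -1.0]]
force: [-0.1, -0.3, -0.5]
finger_gap: 0.0856
```

```bash
python3 - <<'E'
from h import *
p,R=st()
im,d=r.capture('wrist'); cv2.imwrite('pics/w2.png',im); np.save('w2.npy',d)
for n in('stick_mid','cradle_mid'):
    for q in r.spot_point('wrist',n)[:2]: print(n,q['conf'],q['pixel'],ray_z('wrist',q['pixel'],.06))
for t in r.trace('wrist','stick_mid')[:1]:
    M=t['pixels'];ys,xs=np.nonzero(M)
    P=np.array([ray_z('wrist',(x,y),.058) for x,y in zip(xs[::7],ys[::7])])[:,:2]
    mu=P.mean(0);vt=np.linalg.svd(P-mu,full_matrices=False)[2];pr=(P-mu)@vt[0]
    print('stick',t['conf'],xs.min(),xs.max(),ys.min(),ys.max(),mu,np.degrees(np.arctan2(vt[0][1],vt[0][0])),mu+vt[0]*pr.min(),mu+vt[0]*pr.max())
E
```

```text
t 4.45 tcp [0.4258 0.0154 0.2314] yaw x 108.70473038082889 z [ 0.0003  0.0001 -1.    ] xz -1.2966669281677868e-05 gap 0.08564949732065973 F [-0.0877 -0.3327 -0.4547] q [ -7.   6. 107.   0.  67. -26.]
stick_mid 0.94 [315.8, 192.8] [0.4308 0.0053 0.06  ]
cradle_mid 0.73 [317.9, 201.3] [ 0.4358 -0.0027  0.06  ]
stick 0.66 302 328 60 306 [0.4251 0.017 ] -72.36875622257025 [0.3911 0.1239] [ 0.4705 -0.126 ]
```

View pics/w2.png

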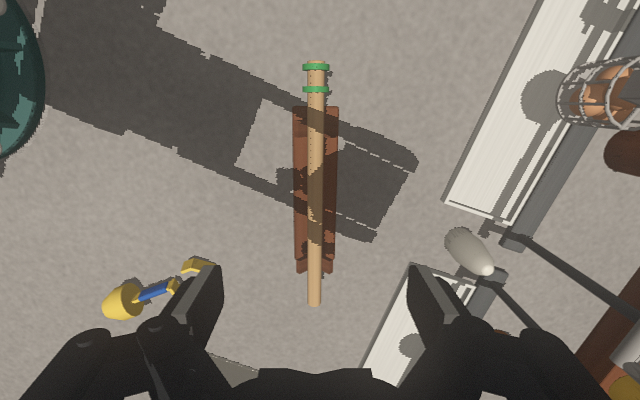

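The close crop shows the wooden stick (316,62–306) with two green collars at (316,67) and (316,89), lying in the dark cradle and aligned with the tool. The yellow look-alike at (150,290) is clear of the fingers. Descending, gripping and lifting.

Emit:
carry_out(increments=[{"tx": 0, "ty": 0, "tz": 0.039, "rx": 0, "ry": 0, "rz": 0.005, "gripper": 1}, {"tx": 0, "ty": 0, "tz": 0.039, "rx": 0, "ry": 0, "rz": 0, "gripper": 1}, {"tx": 0, "ty": 0, "tz": 0.039, "rx": 0, "ry": 0, "rz": 0, "gripper": 1}, {"tx": 0, "ty": 0, "tz": 0.039, "rx": 0, "ry": 0, "rz": 0, "gripper": 1}, {"tx": 0, "ty": 0, "tz": 0.025, "rx": 0, "ry": 0, "rz": 0, "gripper": 1}, {"tx": 0, "ty": 0, "tz": 0.013, "rx": 0, "ry": 0, "rz": 0, "gripper": 1}, {"tx": 0, "ty": 0, "tz": 0, "rx": 0, "ry": 0, "rz": 0, "gripper": 1}])

```text
clock: 5.23
eef_pos: [0.4236, 0.0157, 0.0348]
ee_rot: [[-0.311, 0.95, -0.006], [0.95, 0.311, 0.001], [0.003, -0.005, -1.0]]
force: [0.7, 0.3, 0.0]
finger_gap: 0.0852
```

Emit:
carry_out(increments=[{"tx": 0, "ty": 0, "tz": 0, "rx": 0, "ry": 0, "rz": 0, "gripper": 0}, {"tx": 0, "ty": 0, "tz": 0, "rx": 0, "ry": 0, "rz": 0, "gripper": 0}, {"tx": 0, "ty": 0, "tz": 0, "rx": 0, "ry": 0, "rz": 0, "gripper": 0}, {"tx": 0, "ty": 0, "tz": 0, "rx": 0, "ry": 0, "rz": 0, "gripper": 0}, {"tx": 0, "ty": 0, "tz": 0, "rx": 0, "ry": 0, "rz": 0, "gripper": 0}, {"tx": 0, "ty": 0, "tz": 0, "rx": 0, "ry": 0, "rz": 0, "gripper": 0}, {"tx": 0, "ty": 0, "tz": 0, "rx": 0, "ry": 0, "rz": 0, "gripper": 0}, {"tx": 0, "ty": 0, "tz": 0, "rx": 0, "ry": 0, "rz": 0, "gripper": 0}, {"tx": 0, "ty": 0, "tz": 0, "rx": 0, "ry": 0, "rz": 0, "gripper": 0}, {"tx": 0, "ty": 0, "tz": 0, "rx": 0, "ry": 0, "rz": 0, "gripper": 0}], squeeze=100)

```text
clock: 6.07
eef_pos: [0.4259, 0.0152, 0.0383]
ee_rot: [[-0.313, 0.95, 0.001], [0.95, 0.313, -0.0], [-0.001, 0.001, -1.0]]
force: [-1.8, -1.4, 10.6]
finger_gap: 0.0131
```

```bash
python3 - <<'E'
from h import *
p,R=st()
im,d=r.capture('wrist'); cv2.imwrite('pics/w3.png',im)
E
```

```text
t 6.07 tcp [0.4259 0.0152 0.0383] yaw x 108.2421859259895 z [ 0.0009 -0.0004 -1.    ] xz -0.0006496326561057568 gap 0.01305778088929508 F [-1.7898 -1.422  10.571 ] q [ -7.  24. 119.  -0.  37. -25.]
```

View pics/w3.png

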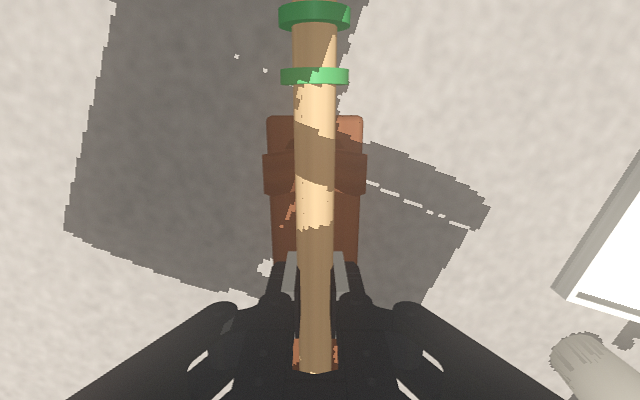

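The stick sits squarely between the fingers at (316,300), with the collars ahead at (315,15) and (315,76). Lifting, then turning the tip toward the rack.

Emit:
carry_out(increments=[{"tx": 0, "ty": 0, "tz": -0.01, "rx": 0, "ry": 0, "rz": 0, "gripper": 0}, {"tx": 0, "ty": 0, "tz": -0.02, "rx": 0, "ry": 0, "rz": 0, "gripper": 0}, {"tx": 0, "ty": 0, "tz": -0.035, "rx": 0, "ry": 0, "rz": 0, "gripper": 0}, {"tx": 0, "ty": 0, "tz": -0.035, "rx": 0, "ry": 0, "rz": 0, "gripper": 0}, {"tx": 0, "ty": 0, "tz": -0.035, "rx": 0, "ry": 0, "rz": 0, "gripper": 0}, {"tx": 0, "ty": 0, "tz": -0.035, "rx": 0, "ry": 0, "rz": 0, "gripper": 0}, {"tx": 0, "ty": 0, "tz": -0.03, "rx": 0, "ry": 0, "rz": 0, "gripper": 0}, {"tx": 0, "ty": 0, "tz": 0, "rx": 0, "ry": 0, "rz": 0, "gripper": 0}])

```text
clock: 6.78
eef_pos: [0.4294, 0.0151, 0.2433]
ee_rot: [[-0.313, 0.95, 0.011], [0.95, 0.313, -0.001], [-0.005, 0.01, -1.0]]
force: [0.8, 0.4, -1.3]
finger_gap: 0.0125
```

Emit:
carry_out(increments=[{"tx": 0, "ty": 0, "tz": 0, "rx": 0, "ry": 0, "rz": 0.1, "gripper": 0}, {"tx": 0, "ty": 0, "tz": 0, "rx": 0, "ry": 0, "rz": 0.12, "gripper": 0}, {"tx": 0, "ty": 0, "tz": 0, "rx": 0, "ry": 0, "rz": 0.12, "gripper": 0}, {"tx": 0, "ty": 0, "tz": 0, "rx": 0, "ry": 0, "rz": 0.12, "gripper": 0}, {"tx": 0, "ty": 0, "tz": 0, "rx": 0, "ry": 0, "rz": 0.12, "gripper": 0}, {"tx": 0, "ty": 0, "tz": 0, "rx": 0, "ry": 0, "rz": 0.12, "gripper": 0}, {"tx": 0, "ty": 0, "tz": 0, "rx": 0, "ry": 0, "rz": 0.12, "gripper": 0}, {"tx": 0, "ty": 0, "tz": 0, "rx": 0, "ry": 0, "rz": 0.12, "gripper": 0}, {"tx": 0, "ty": 0, "tz": 0, "rx": 0, "ry": 0, "rz": 0.12, "gripper": 0}, {"tx": 0, "ty": 0, "tz": 0, "rx": 0, "ry": 0, "rz": 0.12, "gripper": 0}])

```text
clock: 7.62
eef_pos: [0.4251, 0.0155, 0.2367]
ee_rot: [[0.763, 0.646, -0.001], [0.646, -0.763, 0.0], [-0.001, -0.001, -1.0]]
force: [0.6, 0.3, -0.6]
finger_gap: 0.0133
```

Emit:
carry_out(increments=[{"tx": 0, "ty": 0, "tz": 0, "rx": 0, "ry": 0, "rz": 0.12, "gripper": 0}, {"tx": 0, "ty": 0, "tz": 0, "rx": 0, "ry": 0, "rz": 0.12, "gripper": 0}, {"tx": 0, "ty": 0, "tz": 0, "rx": 0, "ry": 0, "rz": 0.12, "gripper": 0}, {"tx": 0, "ty": 0, "tz": 0, "rx": 0, "ry": 0, "rz": 0.12, "gripper": 0}, {"tx": 0, "ty": 0, "tz": 0, "rx": 0, "ry": 0, "rz": 0.12, "gripper": 0}, {"tx": 0, "ty": 0, "tz": 0, "rx": 0, "ry": 0, "rz": 0.11, "gripper": 0}, {"tx": 0, "ty": 0, "tz": 0, "rx": 0, "ry": 0, "rz": 0, "gripper": 0}, {"tx": 0, "ty": 0, "tz": 0, "rx": 0, "ry": 0, "rz": 0, "gripper": 0}])

```text
clock: 8.28
eef_pos: [0.4252, 0.0155, 0.2368]
ee_rot: [[1.0, 0.002, -0.001], [0.002, -1.0, 0.0], [-0.001, -0.0, -1.0]]
force: [0.2, 0.2, -0.6]
finger_gap: 0.0132
```

```bash
python3 - <<'E'
from h import *
p,R=st()
for c in('wrist','side','top'):
    im,d=r.capture(c); cv2.imwrite(f'pics/{c}4.png',im); np.save(f'{c}4.npy',d)
    for n in('basket_eye','basket_hook','stop_left','stick_mid'):
        for q in r.spot_point(c,n)[:2]:
            x,y=np.round(q['pixel']).astype(int); x=min(max(x,0),639);y=min(max(y,0),399); print(c,n,round(q['conf'],2),np.round(q['pixel'],1),w(c,q['pixel'],d[y,x]))
a=cv2.imread('pics/side4.png')[130:290,220:420]
cv2.imwrite('pics/side4c.png',cv2.resize(a,None,fx=4,fy=3.75,interpolation=cv2.INTER_CUBIC))
E
```

```text
t 8.28 tcp [0.4252 0.0155 0.2368] yaw x 0.11934351072040587 z [-0.0009  0.0002 -1.    ] xz -0.0009107366857246465 gap 0.013194378874832338 F [ 0.1806  0.1912 -0.6441] q [ -7.   6. 106.   0.  68.  83.]
wrist stick_mid 0.85 [319.6 315.3] [0.4152 0.0145 0.2621]
side basket_eye 0.66 [268.1 197.1] [0.6312 0.1922 0.2744]
side basket_hook 0.96 [271.2 212.6] [0.6292 0.1825 0.2222]
side basket_hook 0.58 [294. 174.] [ 0.7432 -0.3599 -0.0006]
side stop_left 0.85 [291.9 164.6] [ 0.7695 -0.4177  0.0029]
side stick_mid 0.94 [369.2 178.7] [0.4147 0.0194 0.2606]
top basket_eye 0.81 [250.9 164.8] [0.6367 0.1743 0.2836]
top basket_eye 0.54 [340.4 167. ] [ 0.6316 -0.0396  0.2473]
top stop_left 0.79 [324.2 164.1] [ 0.6793 -0.0018 -0.0016]
top stick_mid 0.35 [395.2 163.8] [ 0.6409 -0.1785  0.2174]
```

View pics/wrist4.png

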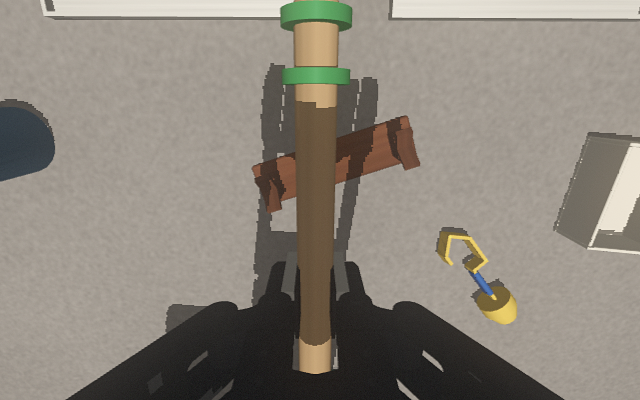

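View pics/side4c.png

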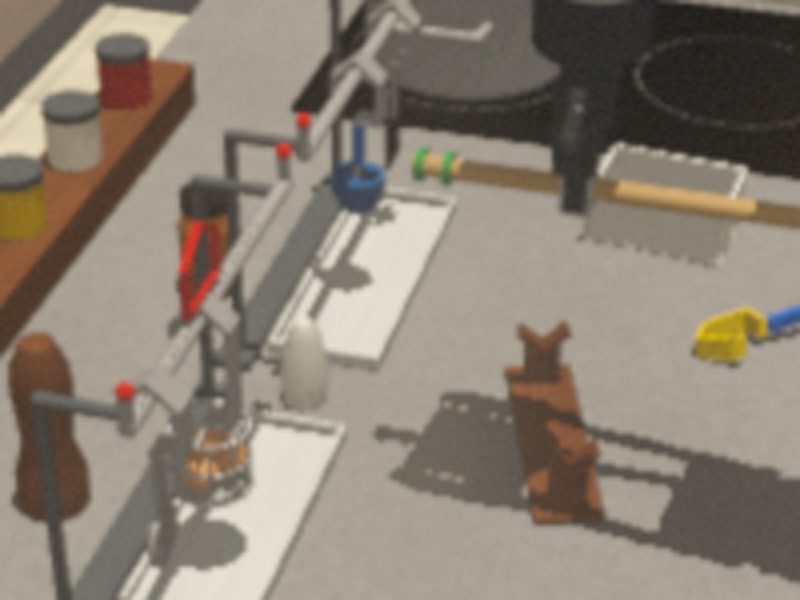

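The wrist view shows the stick level along the tool with collars at (316,15) and (316,76), and the empty cradle at (335,165). The side crop shows the red eye at (200,265), with the stick held level and the timer at (303,360). Next I'll measure the eye and the stick tip by colour and depth.

```bash
python3 - <<'E'
from h import *
for c,box in(('side',(180,225,240,285)),('top',(155,190,235,280))):
    im=cv2.imread(f'pics/{c}4.png').astype(int); d=np.load(f'{c}4.npy')
    m=(im[...,2]>120)&(im[...,1]<80)&(im[...,0]<80)
    k=np.zeros_like(m);k[box[0]:box[1],box[2]:box[3]]=1;m&=k
    ys,xs=np.nonzero(m)
    P=np.array([w(c,(x,y),d[y,x]) for x,y in zip(xs,ys) if d[y,x]>0])
    P=P[(abs(P[:,0]-.633)<.03)]
    print(c,len(P),'pix',xs.min(),xs.max(),ys.min(),ys.max(),'min',np.percentile(P,3,axis=0),'max',np.percentile(P,97,axis=0),'med',np.median(P,axis=0))
    # intersect rays with plane x=.633 for all px
    cm=r.camera_model(c);o=np.array(cm['origin'])
    Q=[]
    for x,y in zip(xs,ys):
        v=np.array(cm['rotation'])@np.array([(x-cm['cx'])/cm['fx'],(y-cm['cy'])/cm['fy'],1]);Q.append(o+v*(.633-o[0])/v[0])
    Q=np.array(Q);print('  plane',Q.min(0),Q.max(0))
    # x of the sheet vs y: yaw
    A=np.polyfit(P[:,1],P[:,0],1);print('  yaw fit',A)
for c in('side','wrist','top'):
    im=cv2.imread(f'pics/{c}4.png').astype(int); d=np.load(f'{c}4.npy')
    m=(im[...,1]>im[...,2]+40)&(im[...,1]>im[...,0]+30)&(d>0)
    ys,xs=np.nonzero(m);P=np.array([w(c,(x,y),d[y,x]) for x,y in zip(xs,ys)])
    P=P[(abs(P[:,0]-.53)<.04)&(abs(P[:,1]-.015)<.03)&(P[:,2]>.2)]
    if len(P): print(c,'green',len(P),P.min(0),P.max(0),P.mean(0))
E
```

```text
side 127 pix 265 275 189 214 min [0.6308 0.1473 0.2307] max [0.6377 0.2036 0.2856] med [0.6336 0.1837 0.2552]
  plane [0.633  0.1392 0.2278] [0.633 0.214 0.297]
  yaw fit [0.0014 0.6336]
top 80 pix 241 264 165 169 min [0.6307 0.1471 0.2285] max [0.6373 0.1998 0.2855] med [0.6341 0.174  0.2733]
  plane [0.633  0.1437 0.2364] [0.633  0.2014 0.3052]
  yaw fit [0.0287 0.629 ]
side green 15 [0.514  0.0127 0.2588] [0.5374 0.0278 0.2687] [0.5248 0.0228 0.2648]
wrist green 2287 [0.5116 0.0043 0.2578] [0.5357 0.0279 0.2698] [0.5243 0.0161 0.2657]
top green 35 [0.5142 0.0055 0.258 ] [0.536  0.0252 0.2694] [0.5248 0.015  0.2645]
```

Eye: middle (0.633, 0.1745, 0.255), matching the described height of 0.255. Groove at (0.524, 0.0158, 0.257). Moving in front of the eye.

Emit:
carry_out(increments=[{"tx": 0, "ty": -0.025, "tz": 0, "rx": 0, "ry": 0, "rz": 0, "gripper": 0}, {"tx": 0, "ty": -0.035, "tz": 0, "rx": 0, "ry": 0, "rz": 0, "gripper": 0}, {"tx": 0, "ty": -0.035, "tz": 0, "rx": 0, "ry": 0, "rz": 0, "gripper": 0}, {"tx": 0, "ty": -0.035, "tz": 0, "rx": 0, "ry": 0, "rz": 0, "gripper": 0}, {"tx": 0, "ty": -0.029, "tz": 0, "rx": 0, "ry": 0, "rz": 0, "gripper": 0}, {"tx": 0.02, "ty": 0, "tz": 0, "rx": 0, "ry": 0, "rz": 0, "gripper": 0}, {"tx": 0.03, "ty": 0, "tz": 0, "rx": 0, "ry": 0, "rz": 0, "gripper": 0}, {"tx": 0.01, "ty": 0, "tz": 0, "rx": 0, "ry": 0, "rz": 0, "gripper": 0}, {"tx": 0, "ty": 0, "tz": 0, "rx": 0, "ry": 0, "rz": 0, "gripper": 0}, {"tx": 0, "ty": 0, "tz": 0, "rx": 0, "ry": 0, "rz": 0, "gripper": 0}])

```text
clock: 9.87
eef_pos: [0.4857, 0.1742, 0.2369]
ee_rot: [[1.0, -0.002, -0.001], [-0.002, -1.0, -0.0], [-0.001, 0.0, -1.0]]
force: [-0.7, -1.2, -1.4]
finger_gap: 0.013
```

```bash
cat > gr.py <<'E'
from h import *
def look(tag,cams=('side','wrist','top')):
    p,R=st()
    for c in cams:
        im,d=r.capture(c); cv2.imwrite(f'pics/{c}{tag}.png',im); np.save(f'{c}{tag}.npy',d)
        im=im.astype(int); dd=d.copy()
        cm=r.camera_model(c); v,u=np.mgrid[:400,:640]
        X=np.stack([(u-cm['cx'])/cm['fx']*d,(v-cm['cy'])/cm['fy']*d,d],-1)@np.array(cm['rotation']).T+np.array(cm['origin'])
        g=(im[...,1]>im[...,2]+40)&(im[...,1]>im[...,0]+30)&(d>0)&(abs(X[...,0]-p[0]-.1)<.04)&(abs(X[...,1]-p[1])<.04)
        re=(im[...,2]>120)&(im[...,1]<80)&(im[...,0]<80)&(d>0)&(abs(X[...,0]-.633)<.04)&(X[...,2]>.2)
        # drop balls: keep biggest component
        n,l,s,_=cv2.connectedComponentsWithStats(cv2.dilate(re.astype(np.uint8),np.ones((3,3),np.uint8)))
        if n>1: re&=(l==1+np.argmax(s[1:,4]))
        for nm,m in(('green',g),('red',re)):
            if m.sum()>3: Q=X[m]; print(c,nm,m.sum(),np.percentile(Q,2,axis=0),np.percentile(Q,98,axis=0))
E
python3 -c "
from gr import *
look('5')"
```

```text
t 9.87 tcp [0.4857 0.1742 0.2369] yaw x -0.09904093973187772 z [-0.0014 -0.0001 -1.    ] xz -0.0014293273076171637 gap 0.013030961010420863 F [-0.7119 -1.1994 -1.3958] q [ 12.  13.  96.   0.  70. 102.]
side green 27 [0.5744 0.1733 0.2544] [0.5972 0.1857 0.2681]
side red 127 [0.6306 0.1467 0.2306] [0.6377 0.2044 0.2855]
wrist green 2205 [0.5708 0.1643 0.2605] [0.5943 0.1854 0.2682]
top green 20 [0.5738 0.1631 0.2602] [0.5957 0.1816 0.2675]
top red 88 [0.6307 0.1466 0.2298] [0.6372 0.1999 0.2887]
```

Aligned: collars y 0.1745, eye y 0.175. Inserting 48 mm.

Emit:
carry_out(increments=[{"tx": 0.012, "ty": 0, "tz": 0, "rx": 0, "ry": 0, "rz": 0, "gripper": 0}, {"tx": 0.012, "ty": 0, "tz": 0, "rx": 0, "ry": 0, "rz": 0, "gripper": 0}, {"tx": 0.012, "ty": 0, "tz": 0, "rx": 0, "ry": 0, "rz": 0, "gripper": 0}, {"tx": 0.008, "ty": 0, "tz": 0, "rx": 0, "ry": 0, "rz": 0, "gripper": 0}, {"tx": 0.004, "ty": 0, "tz": 0, "rx": 0, "ry": 0, "rz": 0, "gripper": 0}, {"tx": 0, "ty": 0, "tz": 0, "rx": 0, "ry": 0, "rz": 0, "gripper": 0}, {"tx": 0, "ty": 0, "tz": 0, "rx": 0, "ry": 0, "rz": 0, "gripper": 0}], squeeze=120)

```text
clock: 10.6
eef_pos: [0.5339, 0.1742, 0.237]
ee_rot: [[1.0, -0.001, -0.001], [-0.001, -1.0, 0.0], [-0.001, -0.0, -1.0]]
force: [0.9, -0.5, -1.5]
finger_gap: 0.0125
```

```bash
python3 -c "
from gr import *
look('6')
a=cv2.imread('pics/wrist6.png')[0:260,160:480]; b=cv2.imread('pics/side6.png')[160:260,225:365]
a=cv2.resize(a,(400,325)); b=cv2.resize(b,(400,286),interpolation=cv2.INTER_CUBIC)
o=np.zeros((325,800,3),np.uint8);o[:,:400]=a;o[:286,400:]=b;cv2.imwrite('pics/c6.png',o)"
```

```text
t 10.6 tcp [0.5339 0.1742 0.237 ] yaw x -0.08306234374509504 z [-0.0009  0.     -1.    ] xz -0.0008969470312411845 gap 0.012457101709326226 F [ 0.9095 -0.5034 -1.5452] q [ 11.  17.  91.   0.  72. 101.]
side green 10 [0.6213 0.1747 0.2596] [0.6246 0.1888 0.2677]
side red 101 [0.6308 0.1469 0.231 ] [0.6377 0.2063 0.2869]
wrist green 1825 [0.6193 0.1645 0.2603] [0.6431 0.1861 0.2682]
wrist red 4534 [0.6298 0.1484 0.2337] [0.6356 0.2028 0.2877]
top red 33 [0.631  0.1459 0.2257] [0.6401 0.1648 0.2807]
```

View pics/c6.png

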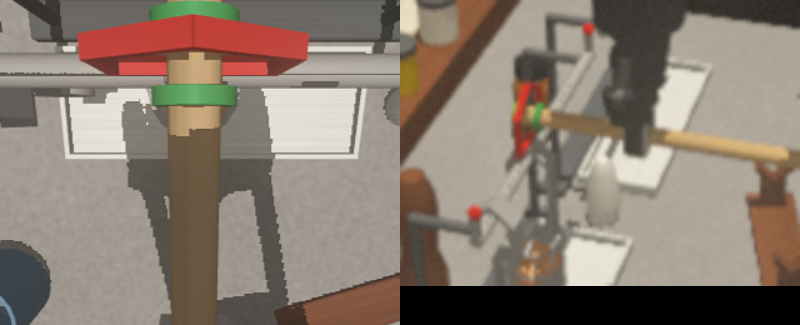

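The left crop shows the stick through the red eye with the eye's plane between the two collars, (193,12) and (193,95). The right crop agrees. Lifting slowly at first contact.

Emit:
carry_out(increments=[{"tx": 0.0015, "ty": 0, "tz": -0.006, "rx": 0, "ry": 0, "rz": 0, "gripper": 0}, {"tx": 0, "ty": 0, "tz": -0.006, "rx": 0, "ry": 0, "rz": 0, "gripper": 0}, {"tx": 0, "ty": 0, "tz": -0.003, "rx": 0, "ry": 0, "rz": 0, "gripper": 0}, {"tx": 0, "ty": 0, "tz": -0.002, "rx": 0, "ry": 0, "rz": 0, "gripper": 0}, {"tx": 0, "ty": 0, "tz": -0.003, "rx": 0, "ry": 0, "rz": 0, "gripper": 0}, {"tx": 0, "ty": 0, "tz": -0.004, "rx": 0, "ry": 0, "rz": 0, "gripper": 0}, {"tx": 0, "ty": 0, "tz": -0.004, "rx": 0, "ry": 0, "rz": 0, "gripper": 0}, {"tx": 0, "ty": 0, "tz": -0.004, "rx": 0, "ry": 0, "rz": 0, "gripper": 0}, {"tx": 0, "ty": 0, "tz": 0, "rx": 0, "ry": 0, "rz": 0, "gripper": 0}, {"tx": 0, "ty": 0, "tz": 0, "rx": 0, "ry": 0, "rz": 0, "gripper": 0}])

```text
clock: 11.58
eef_pos: [0.5356, 0.1743, 0.2696]
ee_rot: [[1.0, -0.001, 0.0], [-0.001, -1.0, 0.0], [0.0, -0.0, -1.0]]
force: [0.4, -1.1, -3.2]
finger_gap: 0.0122
```

```bash
python3 -c "
from gr import *
look('7')"
```

```text
t 11.58 tcp [0.5356 0.1743 0.2696] yaw x -0.06874449574440014 z [ 0.0004  0.0002 -1.    ] xz 0.00043290446280800157 gap 0.012209957365875287 F [ 0.4097 -1.1203 -3.1661] q [ 11.  16.  88.   0.  76. 101.]
side green 25 [0.6233 0.1748 0.2876] [0.6467 0.1882 0.2998]
side red 110 [0.63   0.1465 0.2426] [0.6371 0.2071 0.2989]
wrist green 2216 [0.6215 0.1644 0.2912] [0.645  0.1862 0.2993]
wrist red 3053 [0.6294 0.1483 0.2466] [0.6353 0.2026 0.3002]
top green 4 [0.6416 0.1632 0.291 ] [0.6439 0.1655 0.2935]
top red 41 [0.6303 0.1461 0.2242] [0.6477 0.1673 0.29  ]
```

The eye rose 12.5 mm, the load went on (about 1.6 N) and the stick isn't sagging. I'll lift 39 mm more, then carry.

Emit:
carry_out(increments=[{"tx": 0, "ty": 0, "tz": -0.003, "rx": 0, "ry": 0, "rz": 0, "gripper": 0}, {"tx": 0, "ty": 0, "tz": -0.006, "rx": 0, "ry": 0, "rz": 0, "gripper": 0}, {"tx": 0, "ty": 0, "tz": -0.008, "rx": 0, "ry": 0, "rz": 0, "gripper": 0}, {"tx": 0, "ty": 0, "tz": -0.008, "rx": 0, "ry": 0, "rz": 0, "gripper": 0}, {"tx": 0, "ty": 0, "tz": -0.008, "rx": 0, "ry": 0, "rz": 0, "gripper": 0}, {"tx": 0, "ty": 0, "tz": -0.004, "rx": 0, "ry": 0, "rz": 0, "gripper": 0}, {"tx": 0, "ty": 0, "tz": -0.002, "rx": 0, "ry": 0, "rz": 0, "gripper": 0}, {"tx": 0, "ty": 0, "tz": 0, "rx": 0, "ry": 0, "rz": 0, "gripper": 0}, {"tx": 0, "ty": 0, "tz": 0, "rx": 0, "ry": 0, "rz": 0, "gripper": 0}])

```text
clock: 12.48
eef_pos: [0.5354, 0.1743, 0.3083]
ee_rot: [[1.0, -0.001, -0.0], [-0.001, -1.0, 0.0], [-0.0, -0.0, -1.0]]
force: [-0.1, 0.2, -3.4]
finger_gap: 0.0123
```

```bash
python3 -c "
from gr import *
look('8',('side','wrist'))"
```

```text
t 12.48 tcp [0.5354 0.1743 0.3083] yaw x -0.07501273735465945 z [-0.0001  0.0001 -1.    ] xz -8.21674466405785e-05 gap 0.01234926268547618 F [-0.1151  0.1716 -3.3863] q [ 11.  14.  85.   0.  81. 101.]
side green 25 [0.6227 0.1718 0.3269] [0.6456 0.1879 0.3384]
side red 91 [0.6309 0.1508 0.2808] [0.6379 0.2056 0.3355]
wrist green 2224 [0.6214 0.1645 0.3299] [0.6449 0.1863 0.338 ]
wrist red 3090 [0.6293 0.1483 0.2846] [0.6351 0.2025 0.3389]
```

Hook lifted about 51 mm (allowed 35–70). Carrying 0.27 m along −y with ramps about one swing period long.

Emit:
carry_out(increments=[{"tx": 0, "ty": 0.001, "tz": 0, "rx": 0, "ry": 0, "rz": 0, "gripper": 0}, {"tx": 0, "ty": 0.002, "tz": 0, "rx": 0, "ry": 0, "rz": 0, "gripper": 0}, {"tx": 0, "ty": 0.003, "tz": 0, "rx": 0, "ry": 0, "rz": 0, "gripper": 0}, {"tx": 0, "ty": 0.004, "tz": 0, "rx": 0, "ry": 0, "rz": 0, "gripper": 0}, {"tx": 0, "ty": 0.005, "tz": 0, "rx": 0, "ry": 0, "rz": 0, "gripper": 0}, {"tx": 0, "ty": 0.006, "tz": 0, "rx": 0, "ry": 0, "rz": 0, "gripper": 0}, {"tx": 0, "ty": 0.007, "tz": 0, "rx": 0, "ry": 0, "rz": 0, "gripper": 0}, {"tx": 0, "ty": 0.008, "tz": 0, "rx": 0, "ry": 0, "rz": 0, "gripper": 0}, {"tx": 0, "ty": 0.009, "tz": 0, "rx": 0, "ry": 0, "rz": 0, "gripper": 0}, {"tx": 0, "ty": 0.01, "tz": 0, "rx": 0, "ry": 0, "rz": 0, "gripper": 0}])

```text
clock: 13.42
eef_pos: [0.5353, 0.1183, 0.3084]
ee_rot: [[1.0, -0.001, 0.0], [-0.001, -1.0, 0.0], [0.0, -0.0, -1.0]]
force: [-0.8, -0.1, -2.0]
finger_gap: 0.0122
```

Emit:
carry_out(increments=[{"tx": 0, "ty": 0.01, "tz": 0, "rx": 0, "ry": 0, "rz": 0, "gripper": 0}, {"tx": 0, "ty": 0.01, "tz": 0, "rx": 0, "ry": 0, "rz": 0, "gripper": 0}, {"tx": 0, "ty": 0.01, "tz": 0, "rx": 0, "ry": 0, "rz": 0, "gripper": 0}, {"tx": 0, "ty": 0.01, "tz": 0, "rx": 0, "ry": 0, "rz": 0, "gripper": 0}, {"tx": 0, "ty": 0.01, "tz": 0, "rx": 0, "ry": 0, "rz": 0, "gripper": 0}, {"tx": 0, "ty": 0.01, "tz": 0, "rx": 0, "ry": 0, "rz": 0, "gripper": 0}, {"tx": 0, "ty": 0.01, "tz": 0, "rx": 0, "ry": 0, "rz": 0, "gripper": 0}, {"tx": 0, "ty": 0.01, "tz": 0, "rx": 0, "ry": 0, "rz": 0, "gripper": 0}])

```text
clock: 14.08
eef_pos: [0.5353, 0.0383, 0.3083]
ee_rot: [[1.0, -0.001, 0.0], [-0.001, -1.0, 0.0], [0.0, -0.0, -1.0]]
force: [-0.3, 0.5, -1.7]
finger_gap: 0.0122
```

Emit:
carry_out(increments=[{"tx": 0, "ty": 0.01, "tz": 0, "rx": 0, "ry": 0, "rz": 0, "gripper": 0}, {"tx": 0, "ty": 0.01, "tz": 0, "rx": 0, "ry": 0, "rz": 0, "gripper": 0}, {"tx": 0, "ty": 0.01, "tz": 0, "rx": 0, "ry": 0, "rz": 0, "gripper": 0}, {"tx": 0, "ty": 0.01, "tz": 0, "rx": 0, "ry": 0, "rz": 0, "gripper": 0}, {"tx": 0, "ty": 0.01, "tz": 0, "rx": 0, "ry": 0, "rz": 0, "gripper": 0}, {"tx": 0, "ty": 0.01, "tz": 0, "rx": 0, "ry": 0, "rz": 0, "gripper": 0}, {"tx": 0, "ty": 0.01, "tz": 0, "rx": 0, "ry": 0, "rz": 0, "gripper": 0}, {"tx": 0, "ty": 0.01, "tz": 0, "rx": 0, "ry": 0, "rz": 0, "gripper": 0}])

```text
clock: 14.75
eef_pos: [0.5352, -0.0417, 0.3083]
ee_rot: [[1.0, -0.001, 0.0], [-0.001, -1.0, 0.0], [0.0, -0.0, -1.0]]
force: [-0.2, -0.1, -1.7]
finger_gap: 0.0125
```

Emit:
carry_out(increments=[{"tx": 0, "ty": 0.01, "tz": 0, "rx": 0, "ry": 0, "rz": 0, "gripper": 0}, {"tx": 0, "ty": 0.009, "tz": 0, "rx": 0, "ry": 0, "rz": 0, "gripper": 0}, {"tx": 0, "ty": 0.008, "tz": 0, "rx": 0, "ry": 0, "rz": 0, "gripper": 0}, {"tx": 0, "ty": 0.007, "tz": 0, "rx": 0, "ry": 0, "rz": 0, "gripper": 0}, {"tx": 0, "ty": 0.006, "tz": 0, "rx": 0, "ry": 0, "rz": 0, "gripper": 0}, {"tx": 0, "ty": 0.005, "tz": 0, "rx": 0, "ry": 0, "rz": 0, "gripper": 0}, {"tx": 0, "ty": 0.004, "tz": 0, "rx": 0, "ry": 0, "rz": 0, "gripper": 0}, {"tx": 0, "ty": 0.003, "tz": 0, "rx": 0, "ry": 0, "rz": 0, "gripper": 0}, {"tx": 0, "ty": 0.002, "tz": 0, "rx": 0, "ry": 0, "rz": 0, "gripper": 0}, {"tx": 0, "ty": 0.001, "tz": 0, "rx": 0, "ry": 0, "rz": 0, "gripper": 0}])

```text
clock: 15.58
eef_pos: [0.5352, -0.0958, 0.3083]
ee_rot: [[1.0, -0.001, 0.0], [-0.001, -1.0, 0.0], [0.0, -0.0, -1.0]]
force: [0.3, 0.4, -2.8]
finger_gap: 0.0124
```

Emit:
carry_out(increments=[{"tx": 0, "ty": 0, "tz": 0, "rx": 0, "ry": 0, "rz": 0, "gripper": 0}, {"tx": 0, "ty": 0, "tz": 0, "rx": 0, "ry": 0, "rz": 0, "gripper": 0}, {"tx": 0, "ty": 0, "tz": 0, "rx": 0, "ry": 0, "rz": 0, "gripper": 0}, {"tx": 0, "ty": 0, "tz": 0, "rx": 0, "ry": 0, "rz": 0, "gripper": 0}, {"tx": 0, "ty": 0, "tz": 0, "rx": 0, "ry": 0, "rz": 0, "gripper": 0}])

```text
clock: 16.0
eef_pos: [0.5351, -0.0955, 0.3083]
ee_rot: [[1.0, -0.001, -0.0], [-0.001, -1.0, 0.0], [-0.0, -0.0, -1.0]]
force: [0.9, 0.1, -2.1]
finger_gap: 0.0125
```

```bash
python3 -c "
from gr import *
look('9')
a=cv2.imread('pics/wrist9.png')[0:300,120:520]; b=cv2.imread('pics/side9.png')[120:240,250:410]
a=cv2.resize(a,(400,300)); b=cv2.resize(b,(400,300),interpolation=cv2.INTER_CUBIC)
cv2.imwrite('pics/c9.png',np.hstack([a,b]))
for c in('side','top'):
  d=np.load(c+'9.npy')
  for n in('ladle_hook','basket_load'):
    for q in r.spot_point(c,n)[:2]:
      x,y=np.round(q['pixel']).astype(int); print(c,n,round(q['conf'],2),q['pixel'],w(c,q['pixel'],d[y,x]))"
```

```text
t 16.0 tcp [ 0.5351 -0.0955  0.3083] yaw x -0.056811463750071026 z [-0.      0.0002 -1.    ] xz -1.4834743052121225e-05 gap 0.012543219700149922 F [ 0.9459  0.1314 -2.0676] q [-17.  12.  87.   0.  80.  73.]
side green 14 [ 0.623  -0.0965  0.3274] [ 0.6467 -0.0794  0.3377]
side red 58 [ 0.6286 -0.1181  0.2835] [ 0.6357 -0.0635  0.3354]
wrist green 2236 [ 0.6213 -0.1053  0.3302] [ 0.6449 -0.0833  0.3385]
wrist red 3086 [ 0.6286 -0.1216  0.285 ] [ 0.6346 -0.0678  0.3393]
top red 15 [ 0.6278 -0.3353  0.2429] [ 0.6369 -0.3284  0.2512]
side ladle_hook 0.76 [312.3, 150.1] [ 0.6221 -0.1721  0.2145]
side ladle_hook 0.64 [396.9, 222.9] [ 0.3377 -0.1489  0.0099]
side basket_load 0.9 [304.6, 178.6] [ 0.6219 -0.0864  0.1627]
side basket_load 0.16 [295.1, 176.3] [ 0.7344 -0.3453 -0.0005]
top ladle_hook 0.5 [383.0, 278.9] [ 0.3414 -0.161   0.0159]
top ladle_hook 0.17 [272.9, 137.9] [0.7485 0.1425 0.0594]
```

View pics/c9.png

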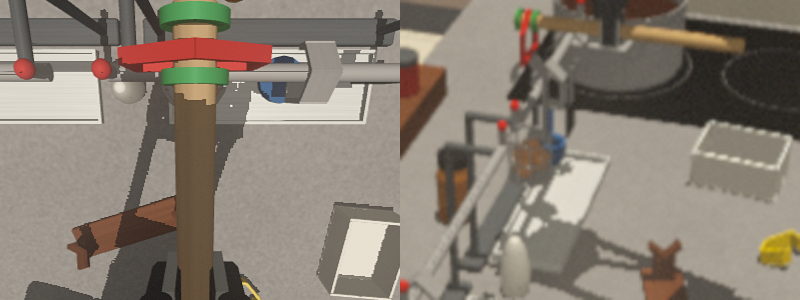

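The left crop shows the eye on the stick between the collars at (195,50). It's right of the inner stop (102,69), with the ladle's hook at (322,70) well to the right. The right crop shows the basket clear above the rail beside the blue ladle. Lowering.

Emit:
carry_out(increments=[{"tx": 0.001, "ty": 0, "tz": 0.002, "rx": 0, "ry": 0, "rz": 0, "gripper": 0}, {"tx": 0, "ty": 0, "tz": 0.004, "rx": 0, "ry": 0, "rz": 0, "gripper": 0}, {"tx": 0, "ty": 0, "tz": 0.005, "rx": 0, "ry": 0, "rz": 0, "gripper": 0}, {"tx": 0, "ty": 0, "tz": 0.005, "rx": 0, "ry": 0, "rz": 0, "gripper": 0}, {"tx": 0, "ty": 0, "tz": 0.005, "rx": 0, "ry": 0, "rz": 0, "gripper": 0}, {"tx": 0, "ty": 0, "tz": 0.005, "rx": 0, "ry": 0, "rz": 0, "gripper": 0}, {"tx": 0, "ty": 0, "tz": 0.005, "rx": 0, "ry": 0, "rz": 0, "gripper": 0}, {"tx": 0, "ty": 0, "tz": 0.004, "rx": 0, "ry": 0, "rz": 0, "gripper": 0}, {"tx": 0, "ty": 0, "tz": 0.003, "rx": 0, "ry": 0, "rz": 0, "gripper": 0}, {"tx": 0, "ty": 0, "tz": 0.003, "rx": 0, "ry": 0, "rz": 0, "gripper": 0}])

```text
clock: 17.18
eef_pos: [0.5361, -0.0957, 0.2669]
ee_rot: [[1.0, -0.001, -0.0], [-0.001, -1.0, 0.0], [-0.0, -0.0, -1.0]]
force: [0.6, -0.8, -2.5]
finger_gap: 0.0122
```

Emit:
carry_out(increments=[{"tx": 0, "ty": 0, "tz": 0.003, "rx": 0, "ry": 0, "rz": 0, "gripper": 0}, {"tx": 0, "ty": 0, "tz": 0.003, "rx": 0, "ry": 0, "rz": 0, "gripper": 0}, {"tx": 0, "ty": 0, "tz": 0.003, "rx": 0, "ry": 0, "rz": 0, "gripper": 0}, {"tx": 0, "ty": 0, "tz": 0.003, "rx": 0, "ry": 0, "rz": 0, "gripper": 0}, {"tx": 0, "ty": 0, "tz": 0, "rx": 0, "ry": 0, "rz": 0, "gripper": 0}, {"tx": 0, "ty": 0, "tz": 0, "rx": 0, "ry": 0, "rz": 0, "gripper": 0}])

```text
clock: 17.68
eef_pos: [0.5363, -0.0958, 0.2554]
ee_rot: [[1.0, -0.001, 0.0], [-0.001, -1.0, 0.0], [0.0, -0.0, -1.0]]
force: [0.5, -0.9, -0.7]
finger_gap: 0.0124
```

```bash
python3 -c "
from gr import *
look('10',('side','wrist'))"
```

```text
t 17.68 tcp [ 0.5363 -0.0958  0.2554] yaw x -0.07730433280217598 z [ 0.0004  0.     -1.    ] xz 0.00041338911713332697 gap 0.012396892936662124 F [ 0.5197 -0.9338 -0.653 ] q [-17.  15.  92.   0.  74.  73.]
side green 15 [ 0.6242 -0.0961  0.2787] [ 0.6486 -0.0787  0.286 ]
side red 51 [ 0.6298 -0.1209  0.2305] [ 0.6428 -0.0306  0.2819]
wrist green 2284 [ 0.6226 -0.1057  0.2783] [ 0.646  -0.0835  0.2869]
wrist red 3127 [ 0.6291 -0.122   0.2331] [ 0.6349 -0.0674  0.2876]
```

The eye is back at its hung height (0.2876 vs 0.2877 before) and the load is off. Lowering 18 mm to the eye's middle and withdrawing.

Emit:
carry_out(increments=[{"tx": 0, "ty": 0, "tz": 0.005, "rx": 0, "ry": 0, "rz": 0, "gripper": 0}, {"tx": 0, "ty": 0, "tz": 0.005, "rx": 0, "ry": 0, "rz": 0, "gripper": 0}, {"tx": 0, "ty": 0, "tz": 0.005, "rx": 0, "ry": 0, "rz": 0, "gripper": 0}, {"tx": 0, "ty": 0, "tz": 0.003, "rx": 0, "ry": 0, "rz": 0, "gripper": 0}, {"tx": 0, "ty": 0, "tz": 0, "rx": 0, "ry": 0, "rz": 0, "gripper": 0}, {"tx": 0, "ty": 0, "tz": 0, "rx": 0, "ry": 0, "rz": 0, "gripper": 0}])

```text
clock: 18.28
eef_pos: [0.5359, -0.0956, 0.2369]
ee_rot: [[1.0, -0.001, -0.001], [-0.001, -1.0, 0.0], [-0.001, -0.0, -1.0]]
force: [-1.1, 0.3, -0.6]
finger_gap: 0.0126
```

```bash
python3 -c "
from gr import *
look('11',('side','wrist'))"
```

```text
t 18.28 tcp [ 0.5359 -0.0956  0.2369] yaw x -0.0687480266951772 z [-0.0008  0.0004 -1.    ] xz -0.0008149705871931272 gap 0.012568515320079266 F [-1.0534  0.3232 -0.6142] q [-17.  16.  93.   0.  71.  73.]
side green 9 [ 0.6252 -0.0939  0.2547] [ 0.6458 -0.0837  0.2676]
side red 50 [ 0.63   -0.1054  0.2298] [ 0.6374 -0.0328  0.2846]
wrist green 2256 [ 0.6224 -0.1056  0.2605] [ 0.6459 -0.0837  0.2686]
wrist red 4506 [ 0.6293 -0.1218  0.2332] [ 0.6351 -0.0672  0.2879]
```

Emit:
carry_out(increments=[{"tx": -0.008, "ty": 0, "tz": 0, "rx": 0, "ry": 0, "rz": 0, "gripper": 0}, {"tx": -0.012, "ty": 0, "tz": 0, "rx": 0, "ry": 0, "rz": 0, "gripper": 0}, {"tx": -0.015, "ty": 0, "tz": 0, "rx": 0, "ry": 0, "rz": 0, "gripper": 0}, {"tx": -0.015, "ty": 0, "tz": 0, "rx": 0, "ry": 0, "rz": 0, "gripper": 0}, {"tx": -0.02, "ty": 0, "tz": 0, "rx": 0, "ry": 0, "rz": 0, "gripper": 0}, {"tx": -0.025, "ty": 0, "tz": 0, "rx": 0, "ry": 0, "rz": 0, "gripper": 0}, {"tx": -0.015, "ty": 0, "tz": 0, "rx": 0, "ry": 0, "rz": 0, "gripper": 0}, {"tx": 0, "ty": 0, "tz": 0, "rx": 0, "ry": 0, "rz": 0, "gripper": 0}, {"tx": 0, "ty": 0, "tz": 0, "rx": 0, "ry": 0, "rz": 0, "gripper": 0}])

```text
clock: 19.13
eef_pos: [0.4251, -0.0955, 0.2376]
ee_rot: [[1.0, -0.002, 0.001], [-0.002, -1.0, -0.0], [0.001, 0.0, -1.0]]
force: [0.4, -0.3, -0.2]
finger_gap: 0.012
```

Emit:
carry_out(increments=[{"tx": 0, "ty": -0.02, "tz": 0, "rx": 0, "ry": 0, "rz": 0, "gripper": 0}, {"tx": 0, "ty": -0.03, "tz": 0, "rx": 0, "ry": 0, "rz": 0, "gripper": 0}, {"tx": 0, "ty": -0.03, "tz": 0, "rx": 0, "ry": 0, "rz": 0, "gripper": 0}, {"tx": 0, "ty": -0.031, "tz": 0, "rx": 0, "ry": 0, "rz": 0, "gripper": 0}, {"tx": 0, "ty": 0, "tz": 0, "rx": 0, "ry": 0, "rz": -0.1, "gripper": 0}, {"tx": 0, "ty": 0, "tz": 0, "rx": 0, "ry": 0, "rz": -0.12, "gripper": 0}, {"tx": 0, "ty": 0, "tz": 0, "rx": 0, "ry": 0, "rz": -0.12, "gripper": 0}, {"tx": 0, "ty": 0, "tz": 0, "rx": 0, "ry": 0, "rz": -0.12, "gripper": 0}, {"tx": 0, "ty": 0, "tz": 0, "rx": 0, "ry": 0, "rz": -0.12, "gripper": 0}, {"tx": 0, "ty": 0, "tz": 0, "rx": 0, "ry": 0, "rz": -0.12, "gripper": 0}])

```text
clock: 19.97
eef_pos: [0.4275, 0.0156, 0.2376]
ee_rot: [[0.762, 0.648, 0.001], [0.648, -0.762, 0.0], [0.001, 0.001, -1.0]]
force: [-1.3, -0.3, -0.7]
finger_gap: 0.0126
```

Emit:
carry_out(increments=[{"tx": 0, "ty": 0, "tz": 0, "rx": 0, "ry": 0, "rz": -0.12, "gripper": 0}, {"tx": 0, "ty": 0, "tz": 0, "rx": 0, "ry": 0, "rz": -0.12, "gripper": 0}, {"tx": 0, "ty": 0, "tz": 0, "rx": 0, "ry": 0, "rz": -0.12, "gripper": 0}, {"tx": 0, "ty": 0, "tz": 0, "rx": 0, "ry": 0, "rz": -0.12, "gripper": 0}, {"tx": 0, "ty": 0, "tz": 0, "rx": 0, "ry": 0, "rz": -0.12, "gripper": 0}, {"tx": 0, "ty": 0, "tz": 0, "rx": 0, "ry": 0, "rz": -0.12, "gripper": 0}, {"tx": 0, "ty": 0, "tz": 0, "rx": 0, "ry": 0, "rz": -0.12, "gripper": 0}, {"tx": 0, "ty": 0, "tz": 0, "rx": 0, "ry": 0, "rz": -0.12, "gripper": 0}, {"tx": 0, "ty": 0, "tz": 0, "rx": 0, "ry": 0, "rz": -0.12, "gripper": 0}, {"tx": 0, "ty": 0, "tz": 0, "rx": 0, "ry": 0, "rz": -0.11, "gripper": 0}])

```text
clock: 20.8
eef_pos: [0.4275, 0.0155, 0.2376]
ee_rot: [[-0.319, 0.948, 0.001], [0.948, 0.319, 0.0], [-0.0, 0.001, -1.0]]
force: [-0.0, 0.4, -0.9]
finger_gap: 0.0128
```

Emit:
carry_out(increments=[{"tx": 0, "ty": 0, "tz": 0, "rx": 0, "ry": 0, "rz": 0, "gripper": 0}, {"tx": 0, "ty": 0, "tz": 0, "rx": 0, "ry": 0, "rz": 0, "gripper": 0}])

```text
clock: 20.97
eef_pos: [0.427, 0.0155, 0.2375]
ee_rot: [[-0.31, 0.951, 0.001], [0.951, 0.31, 0.0], [-0.0, 0.001, -1.0]]
force: [-0.5, -0.1, -0.8]
finger_gap: 0.0126
```

```bash
python3 -c "
from gr import *
p,R=st()
print(tool(np.array([.4259,.0152,.0383])-p))
c='wrist';im,d=r.capture(c); cv2.imwrite('pics/w12.png',im)
for n in('stick_mid','cradle_mid'):
    for q in r.spot_point(c,n)[:2]: print(n,q['conf'],q['pixel'],ray_z(c,q['pixel'],.06))
"
```

```text
t 20.97 tcp [0.427  0.0155 0.2375] yaw x 108.03848456823603 z [ 0.0008  0.0001 -1.    ] xz -0.00014833646406760213 gap 0.012646630519627961 F [-0.5494 -0.0924 -0.7708] q [ -7.   6. 106.   0.  68. -25.]
[ 0.0001 -0.0013  0.1992]
stick_mid 0.8 [316.6, 316.0] [ 0.4811 -0.1422  0.06  ]
stick_mid 0.21 [456.3, 234.2] [0.5928 0.0064 0.06  ]
```

Same pose as at the pick-up to about 1 mm. Lowering into the V blocks, gently at the end.

Emit:
carry_out(increments=[{"tx": 0, "ty": -0.001, "tz": 0.02, "rx": 0, "ry": 0, "rz": -0.004, "gripper": 0}, {"tx": 0, "ty": 0, "tz": 0.035, "rx": 0, "ry": 0, "rz": 0, "gripper": 0}, {"tx": 0, "ty": 0, "tz": 0.035, "rx": 0, "ry": 0, "rz": 0, "gripper": 0}, {"tx": 0, "ty": 0, "tz": 0.035, "rx": 0, "ry": 0, "rz": 0, "gripper": 0}, {"tx": 0, "ty": 0, "tz": 0.03, "rx": 0, "ry": 0, "rz": 0, "gripper": 0}, {"tx": 0, "ty": 0, "tz": 0.02, "rx": 0, "ry": 0, "rz": 0, "gripper": 0}, {"tx": 0, "ty": 0, "tz": 0.01, "rx": 0, "ry": 0, "rz": 0, "gripper": 0}, {"tx": 0, "ty": 0, "tz": 0.006, "rx": 0, "ry": 0, "rz": 0, "gripper": 0}, {"tx": 0, "ty": 0, "tz": 0.004, "rx": 0, "ry": 0, "rz": 0, "gripper": 0}, {"tx": 0, "ty": 0, "tz": 0, "rx": 0, "ry": 0, "rz": 0, "gripper": 0}])

```text
clock: 21.95
eef_pos: [0.4256, 0.0151, 0.0421]
ee_rot: [[-0.316, 0.949, -0.0], [0.949, 0.316, 0.0], [0.0, -0.0, -1.0]]
force: [0.5, -0.3, -1.9]
finger_gap: 0.0127
```

Emit:
carry_out(increments=[{"tx": 0, "ty": 0, "tz": 0.002, "rx": 0, "ry": 0, "rz": 0, "gripper": 0}, {"tx": 0, "ty": 0, "tz": 0.001, "rx": 0, "ry": 0, "rz": 0, "gripper": 0}, {"tx": 0, "ty": 0, "tz": 0, "rx": 0, "ry": 0, "rz": 0, "gripper": 0}, {"tx": 0, "ty": 0, "tz": 0, "rx": 0, "ry": 0, "rz": 0, "gripper": 0}])

```text
clock: 22.28
eef_pos: [0.4257, 0.0151, 0.0398]
ee_rot: [[-0.316, 0.949, 0.001], [0.949, 0.316, -0.0], [-0.0, 0.001, -1.0]]
force: [0.2, -0.9, -1.2]
finger_gap: 0.0128
```

Still about 1.5 mm up, so I'll go down to contact, open and retreat.

Emit:
carry_out(increments=[{"tx": 0, "ty": 0, "tz": 0.001, "rx": 0, "ry": 0, "rz": 0, "gripper": 0}, {"tx": 0, "ty": 0, "tz": 0.001, "rx": 0, "ry": 0, "rz": 0, "gripper": 0}, {"tx": 0, "ty": 0, "tz": 0, "rx": 0, "ry": 0, "rz": 0, "gripper": 0}, {"tx": 0, "ty": 0, "tz": 0, "rx": 0, "ry": 0, "rz": 0, "gripper": 0}])

```text
clock: 22.62
eef_pos: [0.426, 0.0151, 0.0384]
ee_rot: [[-0.316, 0.949, 0.002], [0.949, 0.316, -0.0], [-0.001, 0.002, -1.0]]
force: [-2.3, 0.1, 13.8]
finger_gap: 0.0124
```

Emit:
carry_out(increments=[{"tx": 0, "ty": 0, "tz": 0, "rx": 0, "ry": 0, "rz": 0, "gripper": 1}, {"tx": 0, "ty": 0, "tz": 0, "rx": 0, "ry": 0, "rz": 0, "gripper": 1}, {"tx": 0, "ty": 0, "tz": 0, "rx": 0, "ry": 0, "rz": 0, "gripper": 1}, {"tx": 0, "ty": 0, "tz": 0, "rx": 0, "ry": 0, "rz": 0, "gripper": 1}, {"tx": 0, "ty": 0, "tz": 0, "rx": 0, "ry": 0, "rz": 0, "gripper": 1}, {"tx": 0, "ty": 0, "tz": 0, "rx": 0, "ry": 0, "rz": 0, "gripper": 1}, {"tx": 0, "ty": 0, "tz": 0, "rx": 0, "ry": 0, "rz": 0, "gripper": 1}, {"tx": 0, "ty": 0, "tz": 0, "rx": 0, "ry": 0, "rz": 0, "gripper": 1}, {"tx": 0, "ty": 0, "tz": 0, "rx": 0, "ry": 0, "rz": 0, "gripper": 1}, {"tx": 0, "ty": 0, "tz": 0, "rx": 0, "ry": 0, "rz": 0, "gripper": 1}])

```text
clock: 23.45
eef_pos: [0.4253, 0.0151, 0.0373]
ee_rot: [[-0.316, 0.949, -0.0], [0.949, 0.316, 0.0], [0.0, -0.0, -1.0]]
force: [-0.5, -0.1, -0.1]
finger_gap: 0.0856
```

Emit:
carry_out(increments=[{"tx": 0, "ty": 0, "tz": -0.01, "rx": 0, "ry": 0, "rz": 0, "gripper": 1}, {"tx": 0, "ty": 0, "tz": -0.03, "rx": 0, "ry": 0, "rz": 0, "gripper": 1}, {"tx": 0, "ty": 0, "tz": -0.04, "rx": 0, "ry": 0, "rz": 0, "gripper": 1}, {"tx": 0, "ty": 0, "tz": -0.04, "rx": 0, "ry": 0, "rz": 0, "gripper": 1}, {"tx": 0, "ty": 0, "tz": -0.04, "rx": 0, "ry": 0, "rz": 0, "gripper": 1}, {"tx": 0, "ty": 0, "tz": -0.04, "rx": 0, "ry": 0, "rz": 0, "gripper": 1}, {"tx": 0, "ty": 0, "tz": 0, "rx": 0, "ry": 0, "rz": 0, "gripper": 1}, {"tx": 0, "ty": 0, "tz": 0, "rx": 0, "ry": 0, "rz": 0, "gripper": 1}])

```text
clock: 24.12
eef_pos: [0.4271, 0.0149, 0.2399]
ee_rot: [[-0.316, 0.949, 0.006], [0.949, 0.317, -0.001], [-0.003, 0.006, -1.0]]
force: [-1.2, -0.2, -0.4]
finger_gap: 0.0857
```

```bash
python3 - <<'E'
from gr import *
look('13',('side','wrist','top'))
c='wrist';r.capture(c)
for n in('stick_mid','cradle_mid'):
    for q in r.spot_point(c,n)[:1]: print(n,q['conf'],q['pixel'],ray_z(c,q['pixel'],.06))
for t in r.trace('wrist','stick_mid')[:1]:
    ys,xs=np.nonzero(t['pixels'])
    P=np.array([ray_z('wrist',(x,y),.058) for x,y in zip(xs[::7],ys[::7])])[:,:2]
    mu=P.mean(0);vt=np.linalg.svd(P-mu,full_matrices=False)[2];pr=(P-mu)@vt[0]
    print('stick',np.degrees(np.arctan2(vt[0][1],vt[0][0])),mu+vt[0]*pr.min(),mu+vt[0]*pr.max(),'was mid .4308 -.001, 107.6')
    d=np.load('wrist13.npy')
    for y in(70,110,180,240,290):
        x=int(np.median(xs[ys==y])) if (ys==y).any() else None
        if x: print(y,w(c,(x,y),d[y,x]))
a=cv2.imread('pics/wrist13.png'); a=cv2.resize(a,(480,300)); b=cv2.resize(cv2.imread('pics/side13.png')[120:260,250:400],(320,300),interpolation=cv2.INTER_CUBIC)
cv2.imwrite('pics/c13.png',np.hstack([a,b]))
E
```

```text
t 24.12 tcp [0.4271 0.0149 0.2399] yaw x 108.45142227445069 z [ 0.0062 -0.0007 -1.    ] xz -0.0025998030126536567 gap 0.08573552293208792 F [-1.1894 -0.2415 -0.386 ] q [ -7.   5. 106.   0.  68. -26.]
side red 67 [ 0.6301 -0.1215  0.2302] [ 0.6365 -0.0324  0.2832]
top red 86 [ 0.6296 -0.1208  0.2256] [ 0.6368 -0.0691  0.2858]
stick_mid 0.94 [318.4, 193.0] [0.4314 0.0047 0.06  ]
cradle_mid 0.62 [318.3, 202.5] [ 0.4349 -0.0053  0.06  ]
stick -72.02448099838173 [0.3906 0.123 ] [ 0.4717 -0.1269] was mid .4308 -.001, 107.6
70 [0.3928 0.1163 0.0614]
110 [0.4041 0.0827 0.0611]
180 [0.4249 0.0176 0.063 ]
240 [ 0.4463 -0.0462  0.062 ]
290 [ 0.4664 -0.106   0.0616]
```

View pics/c13.png

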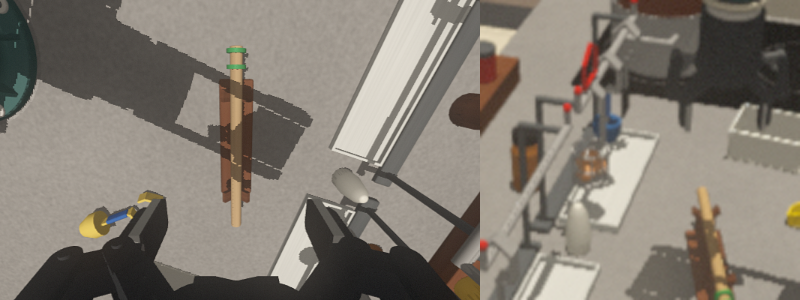

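The left crop shows the stick lying in its cradle (236,50–225), tip the same way round as at the start. The right crop shows the basket hung upright (590,160) on the right rail, between the inner stop (567,107) and the ladle (607,125). Handing in.

```bash
python3 -c "
from h import *
st(); print(r.finish_job())"
```

```text
t 24.47 tcp [0.4244 0.0152 0.236 ] yaw x 108.44865701474134 z [-0.003   0.0005 -1.    ] xz 0.0014540432279465526 gap 0.08541586841404364 F [ 0.5084  0.3187 -0.0294] q [ -7.   6. 106.   0.  68. -26.]
the job is handed in; nothing more can be done
None
```

The basket now hangs on the right rail between the end stop and the blue ladle, and the stick is back in its cradle. I handed the job in at 24.5 s. It reports no verdict.

**What I did:** I gripped the stick, put it through the red eye and lifted the basket's hook about 51 mm. I carried it 0.27 m along the rails over both middle stops, lowered it, drew the stick out and laid it back. The fingers stayed about 100 mm away from the basket along the stick.

**Last checks:**
- **Basket:** the eye is at world (0.633, -0.095), about 77 mm past the middle of the rack. It is about 77–82 mm from the ladle's hook. After lowering, the eye was back at its first hung height to within 0.2 mm, and it looks upright in the picture.
- **Stick:** the middle is within about 1 mm of where it started and the direction within 0.4°. It lies level on the V blocks.
- **Robot:** it stands clear, 0.2 m above the stick, with the gripper open.

**Failed or disagreeing:**
- My first moves were refused because the rows lacked keys.
- The networks sometimes took the mug for the stick, or the yellow look-alike for the ladle. I rejected both against the pictures.
- The grip opening read 12–13 mm on the 16 mm stick, but the stick did not slip.
- I did not measure the ladle or the other bystanders after the lowering. They look unmoved in the last picture.

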